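# Set out the scale-up bottles on the stirrers in order of size

### The arm

A 6-joint arm with a two-finger parallel gripper is mounted at the origin on the work surface. World frame = base frame: x ahead of the robot, y to its left, z up, the work surface at z = 0. Lengths are in m, angles in rad, forces in N, time in s.
With the tool pointing down it reaches from about 0.35 to 0.85 m from the base axis. Payload 8.1 kg.
Tool frame: the origin (TCP) lies on the centre line of the jaws, within the pads' length; the fingertips stand 17 mm ahead of it and the grasp point (between the pads) lies 2 mm behind it; z points along the fingers, y is the line along which they close (so a half turn about z gives the same grasp; the last joint's range is limited). The gripper opens to 93 mm and grips with 3 to 60 N. Pads are 15 mm wide; open, the fingers measure 128 mm over their backs; the gripper's body (75 mm by 188 mm) begins 65 mm behind the grasp point.
Start: joints at [1.242, 0.13, 1.488, -0, 1.523, -0.085], TCP at [0.145, 0.582, 0.236] pointing down, gripper open.
Joint ranges: [-2.96, 2.96], [-0.89, 2.26], [0.02, 2.5], [-1.34, 4.48], [0, 2.73], [-2.66, 2.66]. Speed limits (rad/s): [2.39, 2.39, 2.79, 3.14, 3.14, 3.14].

### API

Orientations are given as a rotation vector (axis times angle).
In Python, from plant import status, eyes, robot gives the robot as it stands. The module is installed in compiled form; this text tells all that it offers.
- The arm moves only by the tool servo_tool, never from a script. Its argument "plan" is text: rows parted by semicolons, each of 4 numbers parted by spaces: the shift along the tool's x, y, z in m, then the turn about the tool's z in degrees. A call has 1 to 12 rows; each row is the pose to reach, as a shift and turn from the pose commanded when the call began, along the tool's axes at that moment; what a row does not reach only later rows make up. A row lasts 1/12 s, in which the tool goes at most 41.7 mm and 7.16 degrees, less where a joint would pass 70% of its speed; a pose out of reach is approached as far as the arm can. A call with a gripper value outside its range is refused whole. "grip" is the closure, from -1 (fully open) to 1 (shut), set as the call begins (left out, the last holds). The fingers move at their own pace and stop on an object; "grip_force" is the grip in N (left out, the last holds). Time passes only in rows, so rows that repeat a pose let the fingers close. It gives the time, the measured TCP pose, the force, the opening and the grip force at its end, in the units of the state.
- status.read_state(): the state, without advancing time (a new reading comes with each control period).
- eyes.read_camera(name): name is "scene" or "top" or "wrist"; returns a dict with "image" (384x512x3 uint8, blue, green, red), "fovy" (degrees; the focal length in pixels is half the picture's height over the tangent of half this angle, whatever the lens; pixels are square), "cx", "cy" (the principal point, pixels), "world_from_camera" (4x4, takes a point from camera to world coordinates); the wrist camera has in their place "hand_eye" (4x4, takes a point from camera to tool coordinates, whose origin is the TCP and whose axes are the flange's). Camera axes: x right, y down, z forward; pixel columns grow to the right and rows downward; lengths in m; the calibration is good to about 2 mm. A picture is of the moment at which its call begins: read the wrist's pose just before it. There is no depth.
- robot.close_job(): hands the job in; it is judged then, once.
The state is a dict: "t": time; "q": joint angles; "dq": joint speeds; "joint_torque": joint torques, N m; "tool_pos": TCP position; "orientation": TCP orientation; "force": force on the tool from outside, world axes, zero at the start; "wrist_torque": the same for the moment, N m; "opening": finger opening in m; "gripper_force": force on a finger pad.
Only numpy, scipy, OpenCV 4.12 (cv2) and the standard library are available. Lean on these libraries where they do the work, as an engineer would, in place of code of your own. Each camera call takes 0.05 s, during which the arm holds its last target. There are 200 camera calls.

### The job

Set out the four blue-capped glass bottles for a culture scale-up: stand one in the middle of each of the four magnetic stirrers, in order of size along the row, the smallest on the stirrer next to the gas burner and the largest at the far end from it. They are glass: keep them upright and set them down gently, never dropping one, and leave the burner and the foil-covered jar standing where they are.

Things in the scene. Friction and masses are not known exactly. Their poses are not given: they have to be found in the camera images.
- bottle_25: the smallest of four empty clear-glass screw-cap bottles with a blue cap and a small white stir bar inside: body 36 mm across, 74 mm high with the cap on; the round cap is 32 mm across and 22 mm high and is the place to grip, from above; about 50 g; rigid, stands loose and upright on the bench; origin at the centre of its underside, z up the bottle
- bottle_50: the second smallest of four empty clear-glass screw-cap bottles with a blue cap and a small white stir bar inside: body 46 mm across, 91 mm high with the cap on; the round cap is 40 mm across and 26 mm high and is the place to grip, from above; about 80 g; rigid, stands loose and upright on the bench; origin at the centre of its underside, z up the bottle
- bottle_100: the second largest of four empty clear-glass screw-cap bottles with a blue cap and a small white stir bar inside: body 56 mm across, 108 mm high with the cap on; the round cap is 50 mm across and 28 mm high and is the place to grip, from above; about 130 g; rigid, stands loose and upright on the bench; origin at the centre of its underside, z up the bottle
- bottle_250: the largest of four empty clear-glass screw-cap bottles with a blue cap and a small white stir bar inside: body 70 mm across, 143 mm high with the cap on; the round cap is 54 mm across and 30 mm high and is the place to grip, from above; about 250 g; rigid, stands loose and upright on the bench; origin at the centre of its underside, z up the bottle
- stirrer_blue: compact white magnetic stirrer, blue collar and knob, fixed, one of four in a row on a grey mat about 110 mm apart: housing 92 mm wide, 116 mm deep, sloping panel towards the robot (-x of its frame); on top a flat round white plate 79 mm across with a centre ring, its top 45 mm above the origin; origin on the underside, straight below the middle of the plate, z up
- stirrer_green: compact white magnetic stirrer, green collar and knob, fixed, one of four in a row on a grey mat about 110 mm apart: housing 92 mm wide, 116 mm deep, sloping panel towards the robot (-x of its frame); on top a flat round white plate 79 mm across with a centre ring, its top 45 mm above the origin; origin on the underside, straight below the middle of the plate, z up
- stirrer_yellow: compact white magnetic stirrer, yellow collar and knob, fixed, one of four in a row on a grey mat about 110 mm apart: housing 92 mm wide, 116 mm deep, sloping panel towards the robot (-x of its frame); on top a flat round white plate 79 mm across with a centre ring, its top 45 mm above the origin; origin on the underside, straight below the middle of the plate, z up
- stirrer_red: compact white magnetic stirrer, red collar and knob, fixed, one of four in a row on a grey mat about 110 mm apart: housing 92 mm wide, 116 mm deep, sloping panel towards the robot (-x of its frame); on top a flat round white plate 79 mm across with a centre ring, its top 45 mm above the origin; origin on the underside, straight below the middle of the plate, z up
- burner: gas burner: blue cartridge 88 mm across with a thin brass burner tube on it, 150 mm high in all, unlit, loose, 550 g; it stands at one end of the row of stirrers, about 125 mm from the middle of the nearest stirrer; which end varies; origin at the centre of its underside, z up
- foil_jar: glass jar 78 mm across, 105 mm high, covered with aluminium foil, loose, 350 g; it stands at the other end of the row from the burner; origin at the centre of its underside, z up
Not all that is in view belongs to the job. What is shaped like the bottle_100 but red or yellow is not meant. Leave any green or orange look-alike of the foil_jar alone.

How it is judged:
At the end, for the whole second after the job is handed in: Each bottle stands upright and at rest on a stirrer of its own, within 14 mm of the middle of the plate; counted from the burner the order is smallest, second smallest, second largest, largest. The burner and the foil-covered jar stand within 20 mm of where they were (((horizontal distance between bottle_25 and stirrer_blue below 0.014 m and z of bottle_25 in the frame of stirrer_blue between 0.042 and 0.049 m) or (horizontal distance between bottle_25 and stirrer_green below 0.014 m and z of bottle_25 in the frame of stirrer_green between 0.042 and 0.049 m) or (horizontal distance between bottle_25 and stirrer_yellow below 0.014 m and z of bottle_25 in the frame of stirrer_yellow between 0.042 and 0.049 m) or (horizontal distance between bottle_25 and stirrer_red below 0.014 m and z of bottle_25 in the frame of stirrer_red between 0.042 and 0.049 m)) and horizontal distance between bottle_25 and burner between 0.07 and 0.18 m and angle between each of bottle_25, bottle_50, bottle_100, bottle_250, burner, foil_jar's own z axis and vertical below 0.08 rad and linear speed of each of bottle_25, bottle_50, bottle_100, bottle_250 below 0.02 m/s and ((horizontal distance between bottle_50 and stirrer_blue below 0.014 m and z of bottle_50 in the frame of stirrer_blue between 0.042 and 0.049 m) or (horizontal distance between bottle_50 and stirrer_green below 0.014 m and z of bottle_50 in the frame of stirrer_green between 0.042 and 0.049 m) or (horizontal distance between bottle_50 and stirrer_yellow below 0.014 m and z of bottle_50 in the frame of stirrer_yellow between 0.042 and 0.049 m) or (horizontal distance between bottle_50 and stirrer_red below 0.014 m and z of bottle_50 in the frame of stirrer_red between 0.042 and 0.049 m)) and horizontal distance between bottle_50 and burner between 0.18 and 0.29 m and ((horizontal distance between bottle_100 and stirrer_blue below 0.014 m and z of bottle_100 in the frame of stirrer_blue between 0.042 and 0.049 m) or (horizontal distance between bottle_100 and stirrer_green below 0.014 m and z of bottle_100 in the frame of stirrer_green between 0.042 and 0.049 m) or (horizontal distance between bottle_100 and stirrer_yellow below 0.014 m and z of bottle_100 in the frame of stirrer_yellow between 0.042 and 0.049 m) or (horizontal distance between bottle_100 and stirrer_red below 0.014 m and z of bottle_100 in the frame of stirrer_red between 0.042 and 0.049 m)) and horizontal distance between bottle_100 and burner between 0.29 and 0.4 m and ((horizontal distance between bottle_250 and stirrer_blue below 0.014 m and z of bottle_250 in the frame of stirrer_blue between 0.042 and 0.049 m) or (horizontal distance between bottle_250 and stirrer_green below 0.014 m and z of bottle_250 in the frame of stirrer_green between 0.042 and 0.049 m) or (horizontal distance between bottle_250 and stirrer_yellow below 0.014 m and z of bottle_250 in the frame of stirrer_yellow between 0.042 and 0.049 m) or (horizontal distance between bottle_250 and stirrer_red below 0.014 m and z of bottle_250 in the frame of stirrer_red between 0.042 and 0.049 m)) and horizontal distance between bottle_250 and burner between 0.4 and 0.51 m and distance of each of burner, foil_jar from where it was at the start of the episode below 0.02 m); the robot touches nothing.
It fails at once if a bottle is dropped or knocked flying (faster than 0.5 m/s while the fingers do not hold it) ((linear speed of bottle_25 above 0.5 m/s and contact force between bottle_25 and the fingers below 0.3 N) or (linear speed of bottle_50 above 0.5 m/s and contact force between bottle_50 and the fingers below 0.3 N) or (linear speed of bottle_100 above 0.5 m/s and contact force between bottle_100 and the fingers below 0.3 N) or (linear speed of bottle_250 above 0.5 m/s and contact force between bottle_250 and the fingers below 0.3 N)).
It fails at once if a bottle is tipped over (leans more than about 35 degrees) (angle between any of bottle_25, bottle_50, bottle_100, bottle_250's own z axis and vertical above 0.6 rad).
It fails at once if the burner or the foil-covered jar is shifted by more than 20 mm or tipped (distance of any of burner, foil_jar from where it was at the start of the episode above 0.02 m or angle between any of burner, foil_jar's own z axis and vertical above 0.3 rad).
It also fails if it takes over 112 s, if anything falls off the work surface, if the arm or the gripper's body presses on something with over 40 N, if the wrist force passes 120 N, or if a joint passes its speed limit or range.

## Working session

There is one attempt and no reset: what is moved stays moved. The work goes in short steps, Python scripts to look and compute and a tool call to move; the robot and the scene stay as the last step left them, time stands still between calls to the robot, and variables do not carry over. Pictures are saved under pics/ and viewed, at most 14 in all, crops included, and the job is handed in when it is done.

Besides the shell and the picture viewer there is one more tool, called after ">>>" in YAML: its name, and indented under it one key for each argument. servo_tool: Moves the arm, as the interface text tells. Its arguments: {"type":"object","properties":{"plan":{"type":"string"},"grip":{"type":"number"},"grip_force":{"type":"number"}},"required":["plan"]}

```bash
mkdir -p pics; python3 - <<'E'
from plant import status, eyes
import cv2,numpy as np
s=status.read_state();print({k:np.round(v,3).tolist() for k,v in s.items()})
for n in("top","scene"):
    c=eyes.read_camera(n);cv2.imwrite(f"pics/{n}0.png",c["image"]);print(n,c["fovy"],c["cx"],c["cy"],np.round(c["world_from_camera"],3).tolist())
E
```

```text
{'t': 0.0, 'q': [1.242, 0.131, 1.489, -0.0, 1.523, -0.085], 'dq': [0.0, -0.0, -0.0, 0.0, -0.001, 0.001], 'joint_torque': [0.001, -55.982, -49.177, 0.077, 0.035, -0.0], 'tool_pos': [0.145, 0.582, 0.235], 'orientation': [-0.382, -3.118, 0.003], 'force': [-0.402, 0.256, -0.406], 'wrist_torque': [0.066, 0.013, -0.001], 'gripper_force': 0.0, 'opening': 0.093}
top 52.12722336098328 262.1328831011105 196.0301715542664 [[0.023, -0.985, 0.17, 0.415], [-1.0, -0.023, 0.001, 0.082], [0.003, -0.17, -0.986, 0.895], [0.0, 0.0, 0.0, 1.0]]
scene 55.28383237310982 254.75292936949106 194.9626777800045 [[-0.71, 0.528, -0.465, 0.98], [0.704, 0.524, -0.479, 0.498], [-0.009, -0.668, -0.744, 0.726], [0.0, 0.0, 0.0, 1.0]]
```

View pics/top0.png

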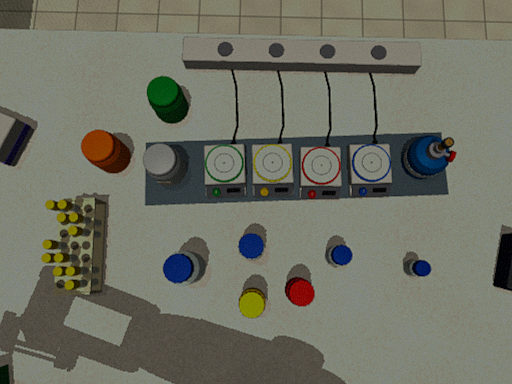

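View pics/scene0.png

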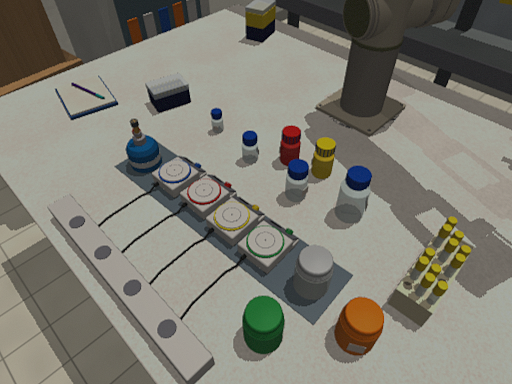

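The top view shows the blue-capped bottles, largest to smallest, at (180,268), (251,246), (340,256) and (421,269). The red (300,292) and yellow (252,304) ones are look-alikes, since their caps aren't blue. The burner at (430,155) stands next to the blue stirrer, so the plan is blue←25, red←50, yellow←100, green←250. The foil jar is at (162,163).

```bash
cat > h.py <<'E'
import cv2,numpy as np
from plant import status,eyes
from scipy.spatial.transform import Rotation as R
def cam(n):
    s=status.read_state();c=eyes.read_camera(n);im=c["image"]
    f=im.shape[0]/2/np.tan(np.radians(c["fovy"]/2))
    if "world_from_camera" in c:T=np.array(c["world_from_camera"])
    else:
        W=np.eye(4);W[:3,:3]=R.from_rotvec(s["orientation"]).as_matrix();W[:3,3]=s["tool_pos"];T=W@np.array(c["hand_eye"])
    return im,f,c["cx"],c["cy"],T
def ray(c,u,v):
    im,f,cx,cy,T=c;d=T[:3,:3]@np.array([(u-cx)/f,(v-cy)/f,1]);return T[:3,3],d
def onz(c,u,v,z):
    o,d=ray(c,u,v);return o+d*(z-o[2])/d[2]
def proj(c,p):
    im,f,cx,cy,T=c;q=T[:3,:3].T@(np.asarray(p)-T[:3,3]);return np.array([cx+f*q[0]/q[2],cy+f*q[1]/q[2]])
def tri(a,ua,b,ub):
    o1,d1=ray(a,*ua);o2,d2=ray(b,*ub)
    A=np.stack([d1,-d2],1);k=np.linalg.lstsq(A,o2-o1,rcond=None)[0]
    p,q=o1+d1*k[0],o2+d2*k[1];return (p+q)/2,np.linalg.norm(p-q)
HUE=dict(blue=(108,128),red=(172,188),yellow=(22,34),green=(50,75))
def mask(im,col,smin=120,vmin=50):
    h,s,v=[x.astype(int) for x in cv2.split(cv2.cvtColor(im,cv2.COLOR_BGR2HSV))]
    lo,hi=HUE[col];h=np.where((h<20)&(hi>180),h+180,h)
    return ((h>=lo)&(h<=hi)&(s>=smin)&(v>=vmin)).astype(np.uint8)
def blobs(im,col,amin=20,**k):
    cs,_=cv2.findContours(mask(im,col,**k),cv2.RETR_EXTERNAL,cv2.CHAIN_APPROX_NONE)
    return [c for c in cs if cv2.contourArea(c)>amin]
E
python3 - <<'E'
from h import *
t,s=cam("top"),cam("scene")
for n,c in(("top",t),("scene",s)):
  for col in HUE:
    for b in blobs(c[0],col,40,smin=90):
        if len(b)<6: continue
        (x,y),(a,bb),g=cv2.fitEllipse(b);print(n,col,"ell",round(x,1),round(y,1),round(a,1),round(bb,1),"area",cv2.contourArea(b),cv2.boundingRect(b))
im=t[0][120:320,150:450];cv2.imwrite("pics/topc.png",cv2.resize(im,None,fx=2.6,fy=2.6,interpolation=cv2.INTER_CUBIC))
E
```

```text
top blue ell 422.8 267.9 14.0 15.0 area 163.5 (415, 261, 16, 15)
top blue ell 176.9 268.0 27.0 28.4 area 599.5 (163, 254, 28, 29)
top blue ell 342.0 254.7 18.2 19.2 area 272.0 (333, 245, 19, 20)
top blue ell 250.8 245.4 24.0 24.3 area 456.0 (239, 233, 25, 26)
top blue ell 362.9 191.2 7.4 8.2 area 44.0 (359, 187, 9, 9)
top blue ell 371.1 162.4 36.2 37.6 area 69.5 (352, 144, 39, 38)
top red ell 300.0 291.8 26.1 28.5 area 577.5 (286, 278, 29, 29)
top red ell 311.7 193.7 7.7 8.5 area 49.5 (308, 189, 9, 10)
top red ell 320.8 165.4 37.1 38.3 area 1115.5 (302, 146, 39, 39)
top yellow ell 251.6 302.9 25.7 29.0 area 577.0 (239, 288, 27, 30)
top yellow ell 69.8 285.1 9.4 13.5 area 79.5 (64, 280, 15, 11)
top yellow ell 70.6 271.2 9.3 13.0 area 76.5 (65, 266, 14, 11)
top yellow ell 57.7 271.2 9.9 11.6 area 72.5 (52, 266, 13, 11)
top yellow ell 46.5 258.0 9.0 12.0 area 67.5 (41, 253, 13, 10)
top yellow ell 61.0 256.9 11.5 15.8 area 77.5 (53, 249, 16, 15)
top yellow ell 46.7 244.0 8.7 9.2 area 61.0 (42, 240, 10, 9)
top yellow ell 72.8 230.6 9.2 12.5 area 69.0 (67, 225, 13, 12)
top yellow ell 72.3 
[... 999 characters left out ...]
433, 280, 15, 16)
scene yellow ell 430.7 275.1 11.1 30.2 area 248.0 (421, 263, 21, 25)
scene yellow ell 424.6 259.0 10.6 29.7 area 231.0 (415, 247, 20, 25)
scene yellow ell 460.6 255.9 11.3 29.0 area 240.5 (451, 244, 20, 25)
scene yellow ell 453.6 241.2 10.6 27.6 area 216.5 (444, 230, 20, 23)
scene yellow ell 447.5 227.0 9.8 27.6 area 198.5 (439, 216, 19, 23)
scene yellow ell 231.3 215.1 28.3 34.7 area 74.5 (214, 203, 36, 28)
scene yellow ell 323.4 157.8 20.2 46.5 area 705.0 (312, 137, 24, 42)
scene yellow ell 260.4 17.1 19.9 32.5 area 381.0 (245, 5, 31, 24)
scene green ell 263.2 323.6 39.5 57.9 area 1767.5 (243, 296, 41, 58)
scene green ell 264.9 240.6 31.8 36.6 area 44.0 (247, 228, 37, 30)
```

View pics/topc.png

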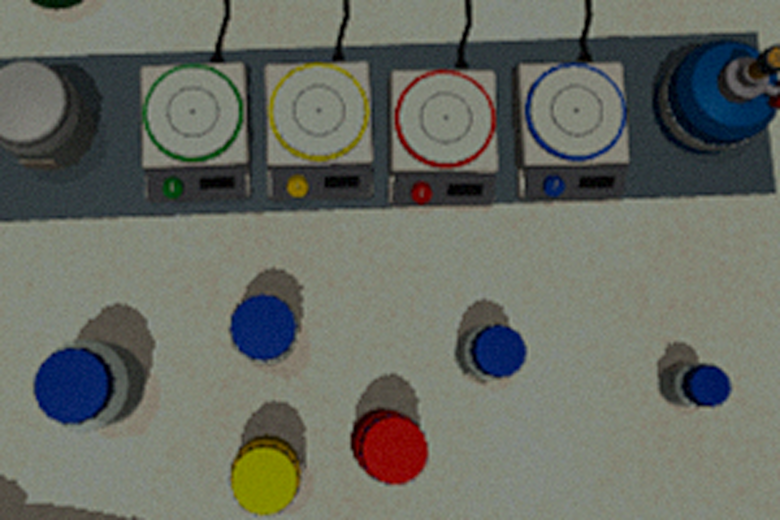

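The crop confirms the four blue-capped bottles, and the red and yellow look-alikes are clearly separate. All four stirrers and the burner at the blue end are visible. Next I compute world positions.

```bash
python3 - <<'E'
from h import *
t,s=cam("top"),cam("scene")
print("tri green",tri(t,(223.8,162.9),s,(264.9,240.6)),"yellow",tri(t,(272.1,162.4),s,(231.3,215.1)),"red",tri(t,(320.8,165.4),s,(203.6,190.7)))
for n,u,v in(("green",223.8,162.9),("yellow",272.1,162.4),("red",320.8,165.4),("blue",371.1,162.4)): print(n,onz(t,u,v,.045).round(4),onz(t,u,v,.048).round(4))
for n,u,v,H in((250,176.9,268,.143),(100,250.8,245.4,.108),(50,342,254.7,.091),(25,422.8,267.9,.074)): 
    p=onz(t,u,v,H-.006);print(n,p.round(4),"scene px",proj(s,[*p[:2],H-.01]).round(1))
E
```

```text
tri green (array([0.63410547, 0.17064142, 0.04274071]), np.float64(0.0021229200444071727)) yellow (array([0.63784607, 0.06261433, 0.04287396]), np.float64(0.0016893625200168681)) red (array([ 0.63366407, -0.04636004,  0.04234845]), np.float64(0.001520693245382768))
green [0.6342 0.1696 0.045 ] [0.6334 0.1693 0.048 ]
yellow [0.6378 0.062  0.045 ] [0.6371 0.0621 0.048 ]
red [ 0.6335 -0.0466  0.045 ] [ 0.6327 -0.0461  0.048 ]
blue [ 0.643  -0.1588  0.045 ] [ 0.6422 -0.158   0.048 ]
250 [0.4032 0.241  0.137 ] scene px [358.  176.2]
100 [0.4505 0.1029 0.102 ] scene px [297.  167.9]
50 [ 0.4367 -0.0833  0.085 ] scene px [248.6 136.9]
25 [ 0.4138 -0.2541  0.068 ] scene px [215.1 112.7]
```

```bash
cat >> h.py <<'E'
def shift(x,y,z,psi=0):
    "tool-axis shift (mm) and turn (deg) from the measured pose to a world target, tool y at angle psi"
    s=status.read_state();M=R.from_rotvec(s["orientation"]).as_matrix()
    d=M.T@(np.array([x,y,z])-s["tool_pos"]);a=np.degrees(np.arctan2(M[1,1],M[0,1]))
    return (d*1000).round(1),round(a-psi,2),round(s["t"],2)
E
python3 -c "
from h import *
print(shift(.403,.241,.235))"
```

```text
(array([-333. , -268.7,    0.4]), np.float64(76.03), 0.3)
```

>>> servo_tool:
  plan: "-0.03 -0.024 0 6.5; -0.06 -0.048 0 13; -0.09 -0.073 0 19.5; -0.12 -0.097 0 26; -0.15 -0.121 0 32.5; -0.18 -0.145 0 39; -0.21 -0.169 0 45.5; -0.24 -0.194 0 52; -0.27 -0.218 0 58.5; -0.3 -0.242 0 65; -0.32 -0.258 0 71; -0.333 -0.269 0 76"
  grip: -1
  grip_force: 15

```text
t: 1.3
tool_pos: [0.4045, 0.2384, 0.2358]
orientation: [2.229, 2.213, 0.0]
force: [-0.6, -0.5, 0.5]
opening: 0.0932
gripper_force: 0.0
```

>>> servo_tool:
  plan: "0 0 0 0; 0 0 0 0"

```text
t: 1.47
tool_pos: [0.4033, 0.2403, 0.2357]
orientation: [-2.221, -2.221, -0.0]
force: [-0.3, -0.2, 0.6]
opening: 0.093
gripper_force: 0.0
```

```bash
python3 - <<'E'
from h import *
print(shift(.403,.241,.235))
c=cam("wrist");cv2.imwrite("pics/w1.png",c[0])
for b in blobs(c[0],"blue",200): 
    (x,y),r=cv2.minEnclosingCircle(b);print(x,y,r,onz(c,x,y,.143).round(4))
E
```

```text
(array([ 0.7, -0.3,  0.7]), np.float64(-0.0), 1.47)
300.0 321.5 24.253965377807617 [0.4458 0.1309 0.143 ]
253.41860961914062 196.62791442871094 34.96635437011719 [0.4052 0.244  0.143 ]
```

View pics/w1.png

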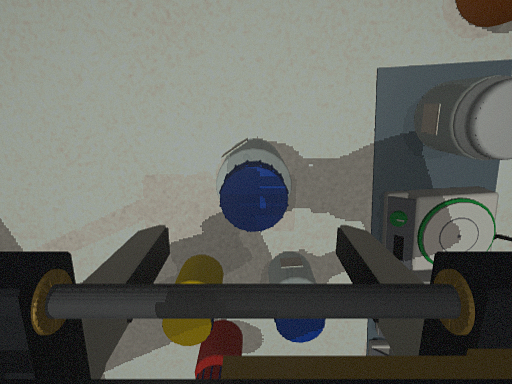

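The wrist view shows the bottle_250 cap at (253,197), centred between the jaws, about 3 mm to +y. Descending and gripping.

>>> servo_tool:
  plan: "0.002 0.001 0.015 0; 0.003 0.001 0.035 0; 0.003 0.001 0.055 0; 0.003 0.001 0.075 0; 0.003 0.001 0.09 0; 0.003 0.001 0.1 0; 0.003 0.001 0.1 0; 0.003 0.001 0.1 0"

```text
t: 2.18
tool_pos: [0.4034, 0.2444, 0.1356]
orientation: [-2.218, -2.224, 0.001]
force: [0.3, 0.5, -0.1]
opening: 0.0929
gripper_force: 0.0
```

>>> servo_tool:
  plan: "0 0 0 0; 0 0 0 0; 0 0 0 0; 0 0 0 0; 0 0 0 0; 0 0 0 0; 0 0 0 0; 0 0 0 0; 0 0 0 0; 0 0 0 0"
  grip: 1
  grip_force: 15

```text
t: 3.02
tool_pos: [0.4042, 0.2438, 0.1358]
orientation: [2.221, 2.222, 0.0]
force: [-0.0, -0.5, 2.1]
opening: 0.0535
gripper_force: 15.0
```

```bash
python3 -c "
from h import *
print(shift(.634,.170,.195))"
```

```text
(array([-73.9, 229.8, -59.1]), np.float64(0.03), 3.02)
```

>>> servo_tool:
  plan: "0 0 -0.01 0; 0 0 -0.025 0; 0 0 -0.045 0; 0 0 -0.065 0; -0.003 0.01 -0.075 0; -0.01 0.03 -0.08 0; -0.018 0.055 -0.08 0; -0.026 0.08 -0.08 0; -0.034 0.105 -0.08 0; -0.042 0.13 -0.08 0; -0.05 0.155 -0.08 0; -0.058 0.18 -0.08 0"
  grip_force: 25

```text
t: 4.02
tool_pos: [0.5848, 0.1854, 0.2155]
orientation: [-2.22, -2.222, 0.001]
force: [-0.4, 0.7, -2.4]
opening: 0.0533
gripper_force: 25.0
```

>>> servo_tool:
  plan: "-0.006 0.02 0 0; -0.012 0.037 0 0; -0.015 0.047 0 0; -0.016 0.05 0 0; -0.016 0.05 0.005 0; -0.016 0.05 0.012 0; -0.016 0.05 0.02 0; -0.016 0.05 0.025 0; -0.016 0.05 0.025 0"

```text
t: 4.77
tool_pos: [0.6323, 0.1701, 0.1882]
orientation: [-2.219, -2.221, 0.005]
force: [-0.4, 0.2, -3.1]
opening: 0.0536
gripper_force: 25.0
```

```bash
python3 - <<'E'
from h import *
print(shift(.634,.170,.181), status.read_state()["opening"])
c=cam("wrist");cv2.imwrite("pics/w2.png",c[0])
E
```

```text
(array([-0.1,  1.7,  7.2]), np.float64(0.06), 4.77) 0.05356773550517959
```

View pics/w2.png

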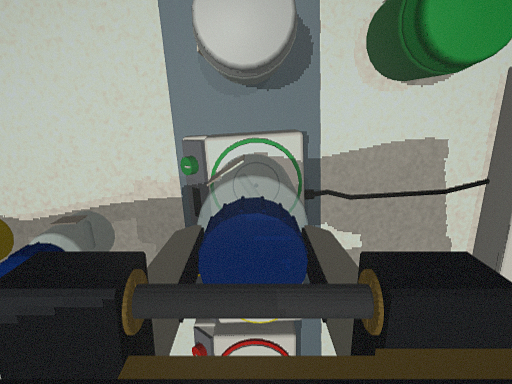

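The bottle_250 cap at (254,245) lines up with the green ring at (255,180). Lowering it slowly.

>>> servo_tool:
  plan: "0 0.001 0.002 0; 0 0.001 0.004 0; 0 0.001 0.005 0; 0 0.001 0.006 0; 0 0.001 0.006 0; 0 0.001 0.006 0"

```text
t: 5.32
tool_pos: [0.6351, 0.17, 0.1847]
orientation: [2.221, 2.222, 0.0]
force: [-0.3, -0.3, -2.4]
opening: 0.0535
gripper_force: 25.0
```

>>> servo_tool:
  plan: "0 0 0.001 0; 0 0 0.001 0; 0 0 0.002 0; 0 0 0.002 0; 0 0 0.002 0"

```text
t: 5.73
tool_pos: [0.6352, 0.17, 0.1829]
orientation: [2.221, 2.222, 0.001]
force: [-0.4, -0.7, -1.0]
opening: 0.0538
gripper_force: 25.0
```

>>> servo_tool:
  plan: "0 0 0.001 0; 0 0 0.001 0; 0 0 0.001 0"

```text
t: 5.98
tool_pos: [0.6353, 0.17, 0.1828]
orientation: [2.22, 2.222, 0.001]
force: [-3.2, -0.8, 5.5]
opening: 0.0534
gripper_force: 25.0
```

Contact at TCP z 0.183, so the plate top is at about 0.047. Releasing and retreating.

>>> servo_tool:
  plan: "0 0 -0.001 0; 0 0 -0.001 0; 0 0 -0.001 0; 0 0 -0.001 0; 0 0 -0.001 0; 0 0 -0.001 0; 0 0 -0.001 0"
  grip: -1

```text
t: 6.57
tool_pos: [0.635, 0.1699, 0.1825]
orientation: [-2.221, -2.222, 0.0]
force: [0.1, -0.1, 0.7]
opening: 0.092
gripper_force: 0.0
```

>>> servo_tool:
  plan: "0 0 -0.005 0; 0 0 -0.015 0; 0 0 -0.03 0; 0 0 -0.05 0; 0 0 -0.06 0; 0 0 -0.06 0; 0 0 -0.06 0"

```text
t: 7.15
tool_pos: [0.6357, 0.1701, 0.2438]
orientation: [2.22, 2.221, 0.003]
force: [-0.2, -0.3, -0.1]
opening: 0.093
gripper_force: 0.0
```

```bash
python3 - <<'E'
from h import *
print(shift(.4505,.1029,.235))
t=cam("top")
for b in blobs(t[0],"blue",200): 
    (x,y),r=cv2.minEnclosingCircle(b);print(x,y,r,onz(t,x,y,.185).round(4),onz(t,x,y,.102).round(4))
cv2.imwrite("pics/t2.png",t[0])
E
```

```text
(array([ -67.1, -185.3,    8.4]), np.float64(0.03), 7.15)
341.625 254.5 10.007128715515137 [ 0.4343 -0.0622  0.185 ] [ 0.4366 -0.0791  0.102 ]
```

>>> servo_tool:
  plan: "-0.012 -0.03 0 0; -0.024 -0.065 0 0; -0.037 -0.1 0 0; -0.05 -0.135 0.002 0; -0.06 -0.165 0.01 0; -0.067 -0.182 0.025 0; -0.067 -0.185 0.044 0; -0.067 -0.185 0.044 0; -0.067 -0.185 0.044 0"

```text
t: 7.95
tool_pos: [0.4488, 0.1027, 0.197]
orientation: [-2.219, -2.22, 0.004]
force: [-0.0, 0.0, 0.6]
opening: 0.0934
gripper_force: 0.0
```

```bash
python3 - <<'E'
from h import *
print(shift(.4505,.1029,.101))
c=cam("wrist");cv2.imwrite("pics/w3.png",c[0])
for b in blobs(c[0],"blue",200): 
    (x,y),r=cv2.minEnclosingCircle(b);print(x,y,r,onz(c,x,y,.108).round(4))
t=cam("top")
for b in blobs(t[0],"blue",200): 
    (x,y),r=cv2.minEnclosingCircle(b);print(x,y,r,onz(t,x,y,.185).round(4))
E
```

```text
(array([ 0.2,  2. , 96. ]), np.float64(0.03), 7.95)
255.41830444335938 197.70326232910156 32.6015739440918 [0.4519 0.1065 0.108 ]
341.8248596191406 254.6776580810547 9.84832763671875 [ 0.434  -0.0626  0.185 ]
218.5 143.0 14.637381553649902 [0.6363 0.1666 0.185 ]
```

>>> servo_tool:
  plan: "0.002 0.001 0.015 0; 0.002 0.001 0.035 0; 0.002 0.001 0.055 0; 0.002 0.001 0.075 0; 0.002 0.001 0.09 0; 0.002 0.001 0.097 0; 0.002 0.001 0.097 0; 0.002 0.001 0.097 0"

```text
t: 8.72
tool_pos: [0.4518, 0.105, 0.1024]
orientation: [2.221, 2.222, 0.0]
force: [0.1, 0.0, -1.2]
opening: 0.0931
gripper_force: 0.0
```

>>> servo_tool:
  plan: "0 0 0 0; 0 0 0 0; 0 0 0 0; 0 0 0 0; 0 0 0 0; 0 0 0 0; 0 0 0 0; 0 0 0 0; 0 0 0 0; 0 0 0 0"
  grip: 1
  grip_force: 15

```text
t: 9.55
tool_pos: [0.4511, 0.1049, 0.1017]
orientation: [-2.221, -2.222, -0.0]
force: [0.1, -0.5, 0.8]
opening: 0.0499
gripper_force: 15.0
```

```bash
python3 -c "
from h import *
print(shift(.6375,.062,.155))"
```

```text
(array([-43. , 186.4, -53.3]), np.float64(0.03), 9.55)
```

>>> servo_tool:
  plan: "0 0 -0.01 0; 0 0 -0.025 0; 0 0 -0.045 0; 0 0 -0.065 0; -0.003 0.01 -0.075 0; -0.008 0.03 -0.078 0; -0.013 0.055 -0.078 0; -0.019 0.08 -0.078 0; -0.024 0.105 -0.078 0; -0.03 0.13 -0.078 0; -0.036 0.155 -0.078 0; -0.04 0.173 -0.078 0"
  grip_force: 20

```text
t: 10.55
tool_pos: [0.6257, 0.0643, 0.1798]
orientation: [2.221, 2.221, -0.0]
force: [-0.4, -0.5, -0.7]
opening: 0.0498
gripper_force: 20.0
```

>>> servo_tool:
  plan: "-0.002 0.009 0 0; -0.003 0.013 0 0; -0.003 0.0135 0.006 0; -0.003 0.0135 0.014 0; -0.003 0.0135 0.022 0; -0.003 0.0135 0.026 0; -0.003 0.0135 0.028 0; -0.003 0.0135 0.028 0; -0.003 0.0135 0.028 0"

```text
t: 11.3
tool_pos: [0.6374, 0.0621, 0.1517]
orientation: [-2.221, -2.222, 0.0]
force: [0.2, 0.4, -1.8]
opening: 0.0494
gripper_force: 20.0
```

>>> servo_tool:
  plan: "0 0 0.001 0; 0 0 0.002 0; 0 0 0.0025 0; 0 0 0.003 0; 0 0 0.003 0; 0 0 0.003 0"

```text
t: 11.8
tool_pos: [0.6377, 0.0619, 0.1488]
orientation: [2.221, 2.222, 0.0]
force: [0.5, -0.5, -0.4]
opening: 0.0493
gripper_force: 20.0
```

>>> servo_tool:
  plan: "0 0 0.001 0; 0 0 0.001 0; 0 0 0.001 0"

```text
t: 12.05
tool_pos: [0.6378, 0.062, 0.1488]
orientation: [2.22, 2.222, 0.001]
force: [-3.4, -0.0, 5.2]
opening: 0.0494
gripper_force: 20.0
```

Contact again, as expected. Releasing and going to bottle_50.

>>> servo_tool:
  plan: "0 0 -0.001 0; 0 0 -0.001 0; 0 0 -0.001 0; 0 0 -0.001 0; 0 0 -0.001 0; 0 0 -0.001 0; 0 0 -0.001 0"
  grip: -1

```text
t: 12.63
tool_pos: [0.6376, 0.062, 0.1485]
orientation: [-2.221, -2.222, 0.0]
force: [-0.7, -0.6, -0.0]
opening: 0.0908
gripper_force: 0.0
```

>>> servo_tool:
  plan: "0 0 -0.005 0; 0 0 -0.015 0; 0 0 -0.03 0; 0 0 -0.05 0; 0 0 -0.065 0; 0 0 -0.065 0; 0 0 -0.065 0"

```text
t: 13.22
tool_pos: [0.6387, 0.062, 0.2156]
orientation: [2.219, 2.22, 0.004]
force: [0.3, -0.8, -0.8]
opening: 0.0929
gripper_force: 0.0
```

```bash
python3 - <<'E'
from h import *
print(shift(.437,-.083,.185))
E
```

```text
(array([-144.9, -201.8,   29.9]), np.float64(0.03), 13.22)
```

>>> servo_tool:
  plan: "-0.02 -0.028 0 0; -0.04 -0.056 0 0; -0.06 -0.084 0 0; -0.08 -0.112 0 0; -0.1 -0.14 0 0; -0.12 -0.167 0.005 0; -0.135 -0.188 0.015 0; -0.143 -0.199 0.025 0; -0.145 -0.201 0.03 0; -0.145 -0.201 0.03 0; -0.145 -0.201 0.03 0"

```text
t: 14.13
tool_pos: [0.4368, -0.0828, 0.1832]
orientation: [-2.221, -2.221, 0.0]
force: [0.5, -0.1, 0.1]
opening: 0.0928
gripper_force: 0.0
```

```bash
python3 - <<'E'
from h import *
print(shift(.437,-.083,.085))
c=cam("wrist")
for b in blobs(c[0],"blue",200): 
    (x,y),r=cv2.minEnclosingCircle(b);print(x,y,r,onz(c,x,y,.091).round(4))
t=cam("top")
for b in blobs(t[0],"blue",130): 
    (x,y),r=cv2.minEnclosingCircle(b);print(x,y,r,onz(t,x,y,.15).round(4))
E
```

```text
(array([-0.3,  0.2, 98.2]), np.float64(0.01), 14.13)
229.32278442382812 358.0240478515625 16.800142288208008 [ 0.4171 -0.2298  0.091 ]
463.2248229980469 258.5341796875 46.22956466674805 [ 0.6111 -0.1318  0.091 ]
253.1411895751953 195.99124145507812 26.276229858398438 [ 0.4385 -0.0784  0.091 ]
341.4125061035156 254.71249389648438 9.422289848327637 [ 0.4349 -0.0689  0.15  ]
274.56060791015625 148.6212158203125 12.783976554870605 [0.6383 0.0601 0.15  ]
218.5 143.0 14.637381553649902 [0.6472 0.1707 0.15  ]
```

>>> servo_tool:
  plan: "0.002 0.001 0.015 0; 0.002 0.001 0.035 0; 0.002 0.001 0.055 0; 0.002 0.001 0.075 0; 0.002 0.001 0.09 0; 0.002 0.001 0.098 0; 0.002 0.001 0.098 0; 0.002 0.001 0.098 0"

```text
t: 14.9
tool_pos: [0.4382, -0.0809, 0.086]
orientation: [-2.22, -2.223, 0.0]
force: [-0.2, -0.6, 0.5]
opening: 0.0932
gripper_force: 0.0
```

>>> servo_tool:
  plan: "0 0 0 0; 0 0 0 0; 0 0 0 0; 0 0 0 0; 0 0 0 0; 0 0 0 0; 0 0 0 0; 0 0 0 0; 0 0 0 0; 0 0 0 0; 0 0 0 0; 0 0 0 0"
  grip: 1
  grip_force: 12

```text
t: 15.9
tool_pos: [0.4377, -0.0811, 0.0856]
orientation: [-2.221, -2.222, 0.0]
force: [-0.1, -0.4, 1.1]
opening: 0.0398
gripper_force: 12.0
```

```bash
python3 -c "
from h import *
print(shift(.6335,-.0465,.135))"
```

```text
(array([ 34.5, 195.8, -49.4]), np.float64(0.03), 15.9)
```

>>> servo_tool:
  plan: "0 0 -0.01 0; 0 0 -0.025 0; 0 0 -0.045 0; 0 0 -0.065 0; 0.002 0.01 -0.075 0; 0.005 0.03 -0.078 0; 0.01 0.055 -0.078 0; 0.014 0.08 -0.078 0; 0.019 0.105 -0.078 0; 0.023 0.13 -0.078 0; 0.027 0.155 -0.078 0; 0.031 0.178 -0.078 0"
  grip_force: 15

```text
t: 16.9
tool_pos: [0.617, -0.0497, 0.1641]
orientation: [2.221, 2.222, 0.0]
force: [-0.3, -0.1, -0.5]
opening: 0.0393
gripper_force: 15.0
```

>>> servo_tool:
  plan: "0.002 0.012 0 0; 0.0035 0.017 0 0; 0.0035 0.018 0.006 0; 0.0035 0.018 0.014 0; 0.0035 0.018 0.022 0; 0.0035 0.018 0.026 0; 0.0035 0.018 0.028 0; 0.0035 0.018 0.028 0; 0.0035 0.018 0.028 0"

```text
t: 17.65
tool_pos: [0.6334, -0.0467, 0.1357]
orientation: [-2.221, -2.222, 0.0]
force: [-0.5, -0.5, -0.7]
opening: 0.0396
gripper_force: 15.0
```

>>> servo_tool:
  plan: "0 0 0.001 0; 0 0 0.002 0; 0 0 0.0025 0; 0 0 0.003 0; 0 0 0.003 0; 0 0 0.003 0"

```text
t: 18.15
tool_pos: [0.6338, -0.0465, 0.1327]
orientation: [2.221, 2.222, 0.0]
force: [-0.4, 0.4, -1.5]
opening: 0.0393
gripper_force: 15.0
```

>>> servo_tool:
  plan: "0 0 0.001 0; 0 0 0.001 0; 0 0 0.001 0; 0 0 0.001 0"

```text
t: 18.48
tool_pos: [0.6339, -0.0466, 0.1327]
orientation: [2.22, 2.222, 0.0]
force: [-2.9, 0.6, 5.8]
opening: 0.0397
gripper_force: 15.0
```

>>> servo_tool:
  plan: "0 0 -0.001 0; 0 0 -0.001 0; 0 0 -0.001 0; 0 0 -0.001 0; 0 0 -0.001 0; 0 0 -0.001 0; 0 0 -0.001 0; 0 0 -0.001 0"
  grip: -1

```text
t: 19.15
tool_pos: [0.6337, -0.0465, 0.1326]
orientation: [-2.221, -2.222, 0.0]
force: [-0.5, -0.5, -0.2]
opening: 0.0883
gripper_force: 0.0
```

>>> servo_tool:
  plan: "0 0 -0.005 0; 0 0 -0.015 0; 0 0 -0.03 0; 0 0 -0.05 0; 0 0 -0.065 0; 0 0 -0.065 0; 0 0 -0.065 0"

```text
t: 19.73
tool_pos: [0.6347, -0.0467, 0.1996]
orientation: [2.219, 2.22, 0.003]
force: [-0.5, -0.2, 0.1]
opening: 0.0931
gripper_force: 0.0
```

```bash
python3 - <<'E'
from h import *
print(shift(.414,-.253,.17))
E
```

```text
(array([-206.2, -220.9,   28.9]), np.float64(0.03), 19.73)
```

>>> servo_tool:
  plan: "-0.025 -0.027 0 0; -0.05 -0.053 0 0; -0.075 -0.08 0 0; -0.1 -0.107 0 0; -0.125 -0.134 0 0; -0.15 -0.161 0 0; -0.175 -0.188 0.005 0; -0.195 -0.209 0.015 0; -0.204 -0.219 0.025 0; -0.206 -0.22 0.03 0; -0.206 -0.22 0.03 0; -0.206 -0.22 0.03 0"

```text
t: 20.73
tool_pos: [0.4139, -0.252, 0.1669]
orientation: [-2.22, -2.221, -0.0]
force: [0.1, -0.1, 0.3]
opening: 0.093
gripper_force: 0.0
```

```bash
python3 - <<'E'
from h import *
print(shift(.414,-.253,.070))
c=cam("wrist")
for b in blobs(c[0],"blue",200): 
    (x,y),r=cv2.minEnclosingCircle(b);print(x,y,r,onz(c,x,y,.074).round(4))
t=cam("top")
for b in blobs(t[0],"blue",130): 
    (x,y),r=cv2.minEnclosingCircle(b);print(x,y,r,onz(t,x,y,.132).round(4))
E
```

```text
(array([-1.2,  0.2, 96.9]), np.float64(0.02), 20.73)
253.45652770996094 197.67391967773438 20.535579681396484 [ 0.4157 -0.2491  0.074 ]
457.5 54.5 14.089102745056152 [ 0.5582 -0.1452  0.074 ]
510.5 81.0 46.00281524658203 [ 0.5988 -0.1627  0.074 ]
328.2391357421875 154.2391357421875 9.790574073791504 [ 0.6346 -0.0484  0.132 ]
274.6436462402344 148.61602783203125 12.719270706176758 [0.6437 0.0594 0.132 ]
218.3333282470703 143.0 14.47230052947998 [0.6528 0.1732 0.132 ]
```

>>> servo_tool:
  plan: "0.001 0.001 0.015 0; 0.001 0.001 0.035 0; 0.001 0.001 0.055 0; 0.001 0.001 0.075 0; 0.001 0.001 0.09 0; 0.001 0.001 0.097 0; 0.001 0.001 0.097 0; 0.001 0.001 0.097 0"

```text
t: 21.5
tool_pos: [0.4154, -0.2514, 0.0712]
orientation: [2.22, 2.223, 0.0]
force: [0.1, 0.1, -0.1]
opening: 0.0931
gripper_force: 0.0
```

>>> servo_tool:
  plan: "0 0 0 0; 0 0 0 0; 0 0 0 0; 0 0 0 0; 0 0 0 0; 0 0 0 0; 0 0 0 0; 0 0 0 0; 0 0 0 0; 0 0 0 0; 0 0 0 0; 0 0 0 0"
  grip: 1
  grip_force: 10

```text
t: 22.5
tool_pos: [0.4148, -0.2517, 0.0706]
orientation: [-2.221, -2.222, 0.0]
force: [-0.4, 0.0, 0.0]
opening: 0.0322
gripper_force: 10.0
```

```bash
python3 -c "
from h import *
print(shift(.6425,-.1585,.12))"
```

```text
(array([ 93. , 227.8, -49.4]), np.float64(0.03), 22.5)
```

>>> servo_tool:
  plan: "0 0 -0.01 0; 0 0 -0.025 0; 0.005 0 -0.045 0; 0.015 0.005 -0.065 0; 0.03 0.015 -0.075 0; 0.045 0.03 -0.078 0; 0.06 0.05 -0.078 0; 0.073 0.073 -0.078 0; 0.083 0.097 -0.078 0; 0.09 0.122 -0.078 0; 0.093 0.15 -0.078 0; 0.093 0.175 -0.078 0"
  grip_force: 12

```text
t: 23.5
tool_pos: [0.5913, -0.1575, 0.1494]
orientation: [2.219, 2.223, 0.001]
force: [1.0, 0.1, -0.5]
opening: 0.0317
gripper_force: 12.0
```

>>> servo_tool:
  plan: "0 0.025 0 0; 0 0.042 0 0; 0 0.05 0 0; 0 0.053 0.005 0; 0 0.053 0.014 0; 0 0.053 0.022 0; 0 0.053 0.026 0; 0 0.053 0.028 0; 0 0.053 0.028 0; 0 0.053 0.028 0"

```text
t: 24.33
tool_pos: [0.6424, -0.1586, 0.1207]
orientation: [-2.221, -2.222, 0.0]
force: [0.2, 0.3, -0.2]
opening: 0.0313
gripper_force: 12.0
```

>>> servo_tool:
  plan: "0 0 0.001 0; 0 0 0.002 0; 0 0 0.0025 0; 0 0 0.003 0; 0 0 0.003 0; 0 0 0.003 0"

```text
t: 24.83
tool_pos: [0.6428, -0.1585, 0.1177]
orientation: [2.221, 2.222, 0.0]
force: [0.1, -0.3, -0.6]
opening: 0.0317
gripper_force: 12.0
```

>>> servo_tool:
  plan: "0 0 0.001 0; 0 0 0.001 0; 0 0 0.001 0; 0 0 0.001 0"

```text
t: 25.17
tool_pos: [0.6429, -0.1586, 0.1176]
orientation: [2.22, 2.222, 0.0]
force: [-2.6, 0.8, 5.5]
opening: 0.0315
gripper_force: 12.0
```

>>> servo_tool:
  plan: "0 0 -0.001 0; 0 0 -0.001 0; 0 0 -0.001 0; 0 0 -0.001 0; 0 0 -0.001 0; 0 0 -0.001 0; 0 0 -0.001 0; 0 0 -0.001 0"
  grip: -1

```text
t: 25.83
tool_pos: [0.6427, -0.1585, 0.1176]
orientation: [-2.221, -2.222, 0.0]
force: [-0.5, -0.1, -0.2]
opening: 0.0804
gripper_force: 0.0
```

>>> servo_tool:
  plan: "0 0 -0.005 0; 0 0 -0.015 0; 0 0 -0.03 0; 0 0 -0.055 0; 0 0 -0.085 0; 0 -0.02 -0.105 0; 0 -0.055 -0.11 0; 0 -0.09 -0.11 0; 0 -0.125 -0.11 0; 0 -0.155 -0.11 0; 0 -0.17 -0.11 0; 0 -0.17 -0.11 0"

```text
t: 26.83
tool_pos: [0.4709, -0.1588, 0.2291]
orientation: [2.221, 2.22, 0.0]
force: [-0.2, -0.3, 0.9]
opening: 0.0929
gripper_force: 0.0
```

```bash
python3 - <<'E'
from h import *
t,s=cam("top"),cam("scene")
for b in blobs(t[0],"blue",130): 
    (x,y),r=cv2.minEnclosingCircle(b);print(x,y,r,onz(t,x,y,.115).round(4))
cv2.imwrite("pics/end.png",cv2.resize(np.vstack([t[0][110:320,60:480],s[0][80:340,60:480]]),None,fx=1.25,fy=1.25))
E
```

```text
328.2391357421875 154.2391357421875 9.790574073791504 [ 0.6395 -0.0513  0.115 ]
371.28759765625 161.3318634033203 19.854402542114258 [ 0.6265 -0.1394  0.115 ]
274.6436462402344 148.61602783203125 12.719270706176758 [0.6488 0.0589 0.115 ]
218.5 142.625 14.590871810913086 [0.6589 0.175  0.115 ]
```

View pics/end.png

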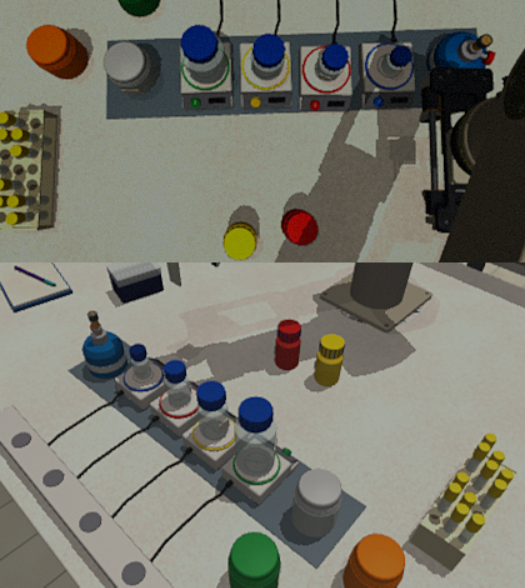

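The final picture shows all four bottles upright and centred on the plates, smallest by the burner, with the burner and foil jar in place. The arm is clear.

```bash
python3 -c "
from plant import robot
print(robot.close_job())"
```

```text
the job is handed in; nothing more can be done
None
```

I stood the four bottles on the stirrers in size order from the burner (25 on blue, 50 on red, 100 on yellow, 250 on green). All were upright and near centre in the last pictures, and the burner and foil jar looked unmoved; I handed the job in at about 27 s and no verdict came back.

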